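Unstack the dried sharpening stones onto their bases

TASK

The carver's four sharpening stones are piled crosswise on the pale board to dry. Take the pile apart and set each stone flat on the base of its own colour, centred between the end cleats and lying straight along the base; the stones are brittle, so set them down rather than drop them, and leave the carved bust where it stands.

Things in the scene. Friction and masses are not known exactly. Their poses are not given: they have to be found in the camera images.
- stone_black: charcoal black sharpening stone, a plain bar 110 mm long (its x) x 34 mm wide (its y) x 20 mm thick (its z), about 0.18 kg (0.13 to 0.23); origin at the centre of its underside. At the start in the lower layer (seen in the gap between the two stones across it, and at its ends) of the pile. May end either way round end for end.
- stone_red: brick red sharpening stone, a plain bar 110 mm long (its x) x 34 mm wide (its y) x 20 mm thick (its z), about 0.18 kg (0.13 to 0.23); origin at the centre of its underside. At the start in the lower layer (seen in the gap between the two stones across it, and at its ends) of the pile. May end either way round end for end.
- stone_green: green sharpening stone, a plain bar 110 mm long (its x) x 34 mm wide (its y) x 20 mm thick (its z), about 0.18 kg (0.13 to 0.23); origin at the centre of its underside. At the start in the upper layer of the pile. May end either way round end for end.
- stone_blue: blue sharpening stone, a plain bar 110 mm long (its x) x 34 mm wide (its y) x 20 mm thick (its z), about 0.18 kg (0.13 to 0.23); origin at the centre of its underside. At the start in the upper layer of the pile. May end either way round end for end.
- base_black: Holder for the charcoal black stone: low wooden base fixed to the bench, 146 mm long (x) x 50 mm wide (y), with a charcoal black rubber top whose surface is 12 mm above the bench; a wooden cleat 8 mm thick across each end rises 8 mm above the rubber; 130 mm clear between the cleats, the long sides open. Origin at the centre of its underside, on the bench.
- base_red: Holder for the brick red stone: low wooden base fixed to the bench, 146 mm long (x) x 50 mm wide (y), with a brick red rubber top whose surface is 12 mm above the bench; a wooden cleat 8 mm thick across each end rises 8 mm above the rubber; 130 mm clear between the cleats, the long sides open. Origin at the centre of its underside, on the bench.
- base_green: Holder for the green stone: low wooden base fixed to the bench, 146 mm long (x) x 50 mm wide (y), with a green rubber top whose surface is 12 mm above the bench; a wooden cleat 8 mm thick across each end rises 8 mm above the rubber; 130 mm clear between the cleats, the long sides open. Origin at the centre of its underside, on the bench.
- base_blue: Holder for the blue stone: low wooden base fixed to the bench, 146 mm long (x) x 50 mm wide (y), with a blue rubber top whose surface is 12 mm above the bench; a wooden cleat 8 mm thick across each end rises 8 mm above the rubber; 130 mm clear between the cleats, the long sides open. Origin at the centre of its underside, on the bench.
- board: Pale square drying board 108 x 108 x 10 mm fixed to the bench, origin at the centre of its underside. The stones are piled on it crosswise: two along its x, 64 mm between centres (30 mm gap), underside 10 mm above the bench; on these, two along its y, spaced alike, underside 30 mm above the bench. Sides vary.
- bust: Half-carved pale wooden bust, loose, 0.15 kg, 66 mm tall, foot 36 x 50 mm, origin at the centre of its underside. Not to be moved. It, the board, the bases and a fixed rest with two small gouges (31 mm high) change places, centres at least 150 mm apart.
Not all that is in view belongs to the job. Leave any yellow look-alike of the stone_blue alone.

How it is judged:
At the end, for the whole second after the job is handed in: Each stone lies released and at rest on the rubber of its own colour's base: centre within 12 mm along and 10 mm across, long axis within 0.2 rad (either way round), underside 9 to 15 mm above the bench, tilt under 0.08 rad; the bust within 10 mm of where it stood (x of stone_black in the frame of base_black between -0.012 and 0.012 m and y of stone_black in the frame of base_black between -0.01 and 0.01 m and z of stone_black in the frame of base_black between 0.009 and 0.015 m and angle between each of stone_black, stone_red, stone_green, stone_blue's own z axis and vertical below 0.08 rad and angle between the x axis of stone_black and the x axis of base_black, either way round below 0.2 rad and linear speed of each of stone_black, stone_red, stone_green, stone_blue below 0.02 m/s and contact force between the fingers and stone_black below 0.1 N and x of stone_red in the frame of base_red between -0.012 and 0.012 m and y of stone_red in the frame of base_red between -0.01 and 0.01 m and z of stone_red in the frame of base_red between 0.009 and 0.015 m and angle between the x axis of stone_red and the x axis of base_red, either way round below 0.2 rad and contact force between the fingers and stone_red below 0.1 N and x of stone_green in the frame of base_green between -0.012 and 0.012 m and y of stone_green in the frame of base_green between -0.01 and 0.01 m and z of stone_green in the frame of base_green between 0.009 and 0.015 m and angle between the x axis of stone_green and the x axis of base_green, either way round below 0.2 rad and contact force between the fingers and stone_green below 0.1 N and x of stone_blue in the frame of base_blue between -0.012 and 0.012 m and y of stone_blue in the frame of base_blue between -0.01 and 0.01 m and z of stone_blue in the frame of base_blue between 0.009 and 0.015 m and angle between the x axis of stone_blue and the x axis of base_blue, either way round below 0.2 rad and contact force between the fingers and stone_blue below 0.1 N and distance of bust from where it was at the start of the episode below 0.01 m); the robot touches nothing.
It fails at once if the black stone is dropped: moving faster than 0.6 m/s with no finger on it (a free fall of about 18 mm or more) (linear speed of stone_black above 0.6 m/s and contact force between the fingers and stone_black below 0.05 N).
It fails at once if the red stone is dropped: moving faster than 0.6 m/s with no finger on it (a free fall of about 18 mm or more) (linear speed of stone_red above 0.6 m/s and contact force between the fingers and stone_red below 0.05 N).
It fails at once if the green stone is dropped: moving faster than 0.6 m/s with no finger on it (a free fall of about 18 mm or more) (linear speed of stone_green above 0.6 m/s and contact force between the fingers and stone_green below 0.05 N).
It fails at once if the blue stone is dropped: moving faster than 0.6 m/s with no finger on it (a free fall of about 18 mm or more) (linear speed of stone_blue above 0.6 m/s and contact force between the fingers and stone_blue below 0.05 N).
It fails at once if the bust is pushed more than 10 mm from where it stood (distance of bust from where it was at the start of the episode above 0.01 m).
It also fails if it takes over 109 s, if anything falls off the work surface, if the arm or the gripper's body presses on something with over 40 N, if the wrist force passes 120 N, or if a joint passes its speed limit or range.

ROBOT

A 7-joint arm with a two-finger parallel gripper is mounted at the origin on the work surface. World frame = base frame: x ahead of the robot, y to its left, z up, the work surface at z = 0. Lengths are in m, angles in rad, forces in N, time in s.
With the tool pointing down it reaches from about 0.4 to 0.85 m from the base axis. Payload 10.4 kg.
Tool frame: the origin (TCP) lies at the very end of the fingers, on their centre line; the grasp point (between the pads) lies r.tcp_to_grasp behind it (r.tcp_to_grasp is the distance from the TCP to the grasp point, in m); z points along the fingers, y is the line along which they close (so a half turn about z gives the same grasp; the last joint's range is limited). The gripper opens to 87 mm and grips with 3 to 60 N. Pads are 19 mm wide; open, the fingers measure 117 mm over their backs; the gripper's body (75 mm by 190 mm) begins 51 mm behind the grasp point.
Start: joints at [1.165, 0.332, -0.065, 1.46, 0.022, 1.35, -0.088], TCP at [0.233, -0.58, 0.223] pointing down, gripper open.
Joint ranges: [-2.6, 2.6], [-0.5, 2.12], [-1.47, 1.34], [0.16, 2.42], [-1.27, 4.41], [0.06, 2.06], [-2.6, 2.6]. Speed limits (rad/s): [2.22, 2.22, 2.79, 2.79, 3.14, 3.14, 3.14].

INTERFACE

Orientations are given as a unit quaternion [x, y, z, w].
In Python, from bench import monitor, cams, ticket, r gives the robot as it stands.
- The arm moves only by the shell command python3 -m crank 'ROWS' [OPENING] [FORCE]. ROWS is a JSON object whose one key "steps" holds a list of rows, each a list of 2 entries, a list of its own where there are three numbers: the shift along the world's x, y, z in units of 25 mm (1.0 is 25 mm), then the turn, a rotation vector about the world's x, y, z in units of 5 degrees (1.0 is 5 degrees). In form: {"steps": [[[x, y, z], [ax, ay, az]], ...]}. A call has 1 to 10 rows; each row shifts and turns the commanded pose from where the row before left it; what a row does not reach is not made up. A row lasts 1/12 s, in which the tool goes at most 41.7 mm and 7.16 degrees, less where a joint would pass 70% of its speed; a pose out of reach is approached as far as the arm can. A call is refused whole if a number of a shift passes 1 or a number of a turn 1, either way. A call with a gripper value outside its range is refused whole. OPENING is the finger opening in mm, from 0 to 87, set as the call begins (- or left out, the last holds). The fingers move at their own pace and stop on an object; FORCE is the grip in N (left out, the last holds). Time passes only in rows, so rows that do not move let the fingers close. It gives the time, the measured TCP pose, the force, the opening and the grip force at its end, in the units of the state.
- monitor.read_state(): the state, without advancing time (a new reading comes with each control period).
- cams.camera(name): name is "side" or "top" or "wrist"; returns a dict with "pixels" (384x512x3 uint8, blue, green, red), "z_map" (384x512 float32, m along the optical axis (not along the pixel's ray), 0 where there is no reading), "vfov" (degrees; the focal length in pixels is half the picture's height over the tangent of half this angle, whatever the lens; pixels are square), "cx", "cy" (the principal point, pixels), "T" (4x4, takes a point from camera to world coordinates). Camera axes: x right, y up, looking along -z (the intrinsics and any distortion apply to the point x, -y, -z); pixel columns grow to the right and rows downward; lengths in m; the calibration is good to about 2 mm. A picture is of the moment at which its call begins.
- ticket.close_job(): hands the job in; it is judged then, once.
The state is a dict: "time": time; "joint_positions": joint angles; "joint_vel": joint speeds; "joint_torque": joint torques, N m; "ee_pos": TCP position; "eef_rot": TCP orientation; "ft_force": force on the tool from outside, world axes, zero at the start; "torque": the same for the moment, N m; "width": finger opening in m; "grip_force": force on a finger pad.
Only numpy, scipy, OpenCV 4.12 (cv2) and the standard library are available. Lean on these libraries where they do the work, as an engineer would, in place of code of your own. Each camera call takes 0.05 s, during which the arm holds its last target. There are 200 camera calls.

## Working session

There is one attempt and no reset: what is moved stays moved. The work goes in short steps, Python scripts to look and compute and a shell command to move; the robot and the scene stay as the last step left them, time stands still between calls to the robot, and variables do not carry over. Pictures are saved under pics/ and viewed, at most 14 in all, crops included, and the job is handed in when it is done.

```bash
ls; mkdir -p pics; python3 - <<'E'
from bench import monitor,cams,ticket,r
import cv2,numpy as np
print(monitor.read_state(), r.tcp_to_grasp)
for n in ("top","side"):
    c=cams.camera(n); cv2.imwrite(f"pics/{n}0.png",c["pixels"]); np.savez(f"/tmp/{n}0.npz",**c)
    print(n,c["vfov"],c["cx"],c["cy"],np.round(c["T"],3).tolist(),[k for k in c],(c["z_map"]>0).mean())
E
```

```text
pics
{'time': 0.0, 'joint_positions': array([ 1.16543809,  0.33290505, -0.06473424,  1.46095076,  0.02159307,
        1.34988405, -0.0884759 ]), 'joint_vel': array([ 3.67983958e-04,  2.91324616e-04,  7.20317525e-05,  3.38948510e-04,
        9.59078099e-05,  1.20561672e-03, -1.60505011e-04]), 'joint_torque': array([ 4.06031450e-04, -6.23261261e+01,  2.49360991e-02, -3.89886618e+01,
       -6.12301799e-02,  3.98754480e-02,  1.62332553e-04]), 'ee_pos': array([ 0.23329579, -0.57940621,  0.22172879]), 'eef_rot': array([ 9.81735341e-01,  1.90250342e-01, -1.61813236e-04, -7.07651771e-04]), 'ft_force': array([ 0.52693225,  0.24097001, -0.21829887]), 'torque': array([-0.01704599, -0.00663604, -0.02608912]), 'grip_force': 0.0, 'width': 0.08712786026945574} 0.0187
top 54.16729111189799 246.9379683906571 192.8339291046381 [[0.005, 0.983, -0.184, 0.341], [-1.0, 0.007, 0.011, -0.005], [0.012, 0.184, 0.983, 0.948], [0.0, 0.0, 0.0, 1.0]] ['pixels', 'z_map', 'vfov', 'cx', 'cy', 'T'] 0.9959920247395834
side 45.723122329129076 258.1014771164073 197.22113618486105 [[-0.973, 0.151, -0.175, 0.272], [-0.231, -0.65, 0.724, 0.972], [-0.004, 0.745, 0.667, 0.954], [0.0, 0.0, 0.0, 1.0]] ['pixels', 'z_map', 'vfov', 'cx', 'cy', 'T'] 0.9961446126302084
```

View pics/top0.png

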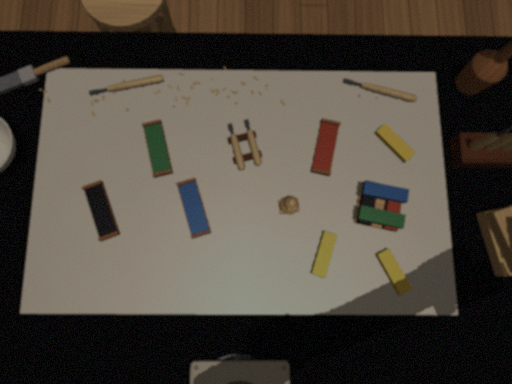

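View pics/side0.png

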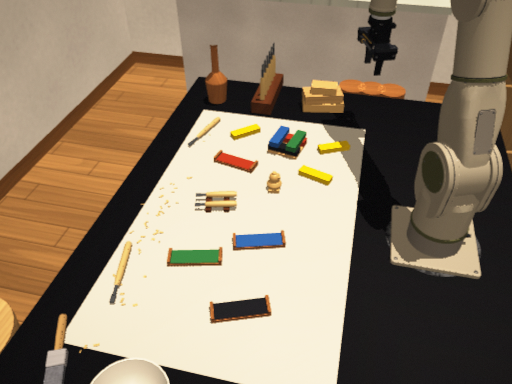

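Top view: the bases are black (101,211), green (158,148), blue (194,208) and red (325,147), the bust is at (289,205) and the gouge rest at (245,150). The pile is at (382,206): blue stone (386,192) and green (381,217) on top, black (368,203) and red (396,207) underneath. The yellow look-alikes are at (394,142), (324,254) and (394,271).
The side view agrees, with the pile at (287,140) and the bust at (274,182).

What could be mistaken:
- **Blue stone:** (386,192) is the stone. (194,208) is a base with cleats, and the yellow bars are decoys.
- **Green stone:** (381,217), against the base at (158,148).
- **Red stone:** (396,207), against the base at (325,147).
- **Black stone:** (368,203), against the base at (101,211).

I choose the four in the pile and will check them in a crop.

```bash
cat > h.py <<'E'
import cv2,numpy as np
def f_of(c): return c["pixels"].shape[0]/2/np.tan(np.radians(float(c["vfov"]))/2)
def plane(c,uv,z):
    uv=np.asarray(uv,float).reshape(-1,2); f=f_of(c); T=c["T"]
    d=np.c_[(uv[:,0]-c["cx"])/f,-(uv[:,1]-c["cy"])/f,-np.ones(len(uv))]@T[:3,:3].T
    s=(z-T[2,3])/d[:,2]; return T[:3,3]+d*s[:,None]
def cloud(c):
    v,u=np.mgrid[:384,:512]; f=f_of(c); D=c["z_map"]
    P=np.stack([(u-c["cx"])/f*D,-(v-c["cy"])/f*D,-D],-1)
    return P@c["T"][:3,:3].T+c["T"][:3,3]
def masks(c):
    h=cv2.cvtColor(c["pixels"],cv2.COLOR_BGR2HSV); H,S,V=[h[...,i].astype(int) for i in range(3)]
    return dict(blue=(H>95)&(H<130)&(S>110)&(V>40),green=(H>50)&(H<90)&(S>90)&(V>30),
      red=((H<6)|(H>172))&(S>150)&(V>50),black=(V<45)&(S<120), yellow=(H>22)&(H<34)&(S>150))
def rect(xy):
    # centre, length, width, yaw of long axis in (-90,90]
    (cx,cy),(w,h),a=cv2.minAreaRect((np.asarray(xy)*1000).astype(np.float32))
    if w<h: w,h,a=h,w,a+90
    return round(cx,1),round(cy,1),round(w,1),round(h,1),round((a+90)%180-90,1)
E
python3 - <<'E'
from h import *
for n in("top","side"):
    c=dict(np.load(f"/tmp/{n}0.npz")); P=cloud(c); M=masks(c)
    tab=P[(abs(P[...,2])<.02)&(P[...,0]>.3)&(P[...,0]<.7)&(abs(P[...,1])<.5)]; print(n,"table z",np.percentile(tab[:,2],[5,50,95]).round(4))
    for k,m in M.items():
        if k=="black": m=m&(P[...,0]>.25)&(P[...,0]<.85)&(abs(P[...,1])<.55)&(P[...,2]>.004)
        nn,L,st,_=cv2.connectedComponentsWithStats(m.astype(np.uint8))
        for i in range(1,nn):
            if st[i,4]<60: continue
            mm=L==i; z=P[mm][:,2]; zt=np.percentile(z,70)
            if zt<0.003 or zt>.2: continue
            e=cv2.erode(mm.astype(np.uint8),np.ones((1,1)))>0
            v,u=np.nonzero(mm&(abs(P[...,2]-zt)<.006))
            hz=min([.012,.02,.03,.05],key=lambda q:abs(q-zt))
            print(n,k,st[i].tolist(),"z",np.percentile(z,[10,50,90]).round(3),hz,rect(plane(c,np.c_[u,v],hz)[:,:2]))
c=dict(np.load("/tmp/top0.npz")); a=c["pixels"][165:245,335:435]; b=cv2.resize(a,None,fx=4,fy=4,interpolation=2)
cv2.imwrite("pics/crop0.png",np.clip(b.astype(float)*1.7,0,255).astype(np.uint8))
E
```

```text
top table z [-0.0018  0.0011  0.0123]
top blue [180, 183, 28, 50, 757] z [0.01  0.012 0.014] 0.012 (478.9, 119.6, 124.0, 39.2, 17.9)
top blue [362, 182, 46, 20, 555] z [0.047 0.05  0.052] 0.05 (514.5, -351.6, 108.0, 31.2, 78.8)
top green [145, 124, 25, 48, 710] z [0.01  0.012 0.014] 0.012 (634.9, 218.1, 123.8, 41.3, 13.8)
top green [358, 205, 46, 22, 536] z [0.048 0.05  0.052] 0.05 (454.1, -338.2, 107.7, 33.7, 77.6)
top red [314, 122, 23, 48, 620] z [0.01  0.012 0.014] 0.012 (642.6, -218.4, 125.1, 42.8, -12.9)
top red [386, 201, 14, 11, 90] z [0.028 0.03  0.032] 0.03 (482.9, -377.4, 31.9, 22.3, 76.0)
top black [86, 185, 31, 51, 818] z [0.01  0.012 0.014] 0.012 (471.3, 351.1, 125.4, 42.3, 21.9)
top black [360, 193, 17, 14, 137] z [0.028 0.03  0.032] 0.03 (495.6, -315.9, 37.9, 26.2, 78.0)
top yellow [388, 141, 16, 16, 63] z [0.017 0.02  0.022] 0.02 (636.4, -401.8, 51.5, 23.4, 30.1)
top yellow [377, 250, 28, 38, 372] z [0.018 0.02  0.022] 0.02 (328.5, -369.7, 94.9, 33.4, 26.0)
side table z [-0.0042 -0.0007  0.0114]
side blue [269, 126, 20, 22, 231] z [0.036 0.046 0.05 ] 0.05 (511.5, -34
[... 198 characters left out ...]
117.6, 36.0, 78.2)
side green [171, 250, 47, 13, 581] z [0.008 0.01  0.012] 0.012 (632.5, 220.8, 126.1, 42.7, 13.2)
side red [217, 153, 36, 16, 260] z [0.007 0.01  0.012] 0.012 (640.7, -215.7, 121.0, 42.1, -12.6)
side black [269, 143, 30, 13, 122] z [0.014 0.021 0.028] 0.03 (481.7, -301.8, 98.1, 41.3, -14.3)
side black [214, 298, 53, 21, 765] z [0.008 0.01  0.012] 0.012 (468.4, 353.2, 127.2, 42.6, 21.5)
side yellow [231, 124, 29, 14, 167] z [0.013 0.017 0.02 ] 0.02 (648.3, -391.7, 108.1, 39.5, 41.9)
side yellow [318, 142, 26, 10, 147] z [0.013 0.017 0.02 ] 0.02 (329.2, -362.1, 90.2, 40.2, 28.6)
side yellow [299, 165, 33, 18, 256] z [0.014 0.017 0.02 ] 0.02 (362.1, -197.3, 110.8, 41.5, -18.4)
```

View pics/crop0.png

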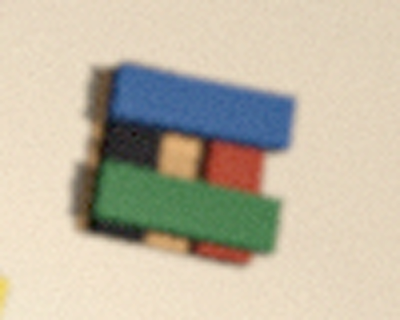

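The crop confirms it: blue (crop 205,107) and green (188,205) lie across black (left, 130,142) and red (right, 235,165). All sizes and heights match. I'll move over the pile and use the wrist camera to refine.

```bash
python3 -m crank '{"steps":[[[1,0.95,-0.1],[0,0,1]],[[1,0.95,-0.1],[0,0,1]],[[1,0.95,-0.1],[0,0,1]],[[1,0.95,-0.1],[0,0,1]],[[1,0.95,-0.1],[0,0,1]],[[1,0.95,-0.1],[0,0,1]],[[1,0.95,-0.1],[0,0,1]],[[1,0.95,-0.1],[0,0,1]],[[1,0.95,-0.1],[0,0,1]],[[1,0.95,-0.1],[0,0,1]]]}' 50 30
python3 -m crank '{"steps":[[[0,0,0],[0,0,0.7]],[[0,0,0],[0,0,0.6]],[[0,0,0],[0,0,0]],[[0,0,0],[0,0,0]],[[0,0,0],[0,0,0]]]}'
cat >> h.py <<'E'
def yaw(s):
    from scipy.spatial.transform import Rotation as R
    x=R.from_quat(s["eef_rot"]).as_matrix(); return np.degrees(np.arctan2(x[1,0],x[0,0])).round(2), np.degrees(np.arccos(-x[2,2])).round(2)
def snap(n,tag):
    from bench import cams
    c=cams.camera(n); cv2.imwrite(f"pics/{tag}.png",c["pixels"]); np.savez(f"/tmp/{tag}.npz",**c); return c
def find(c,k,z,amin=60,dz=.006,box=None):
    P=cloud(c); m=masks(c)[k]&(abs(P[...,2]-z)<dz)
    if box: m&=(abs(P[...,0]-box[0])<box[2])&(abs(P[...,1]-box[1])<box[2])
    m=cv2.morphologyEx(m.astype(np.uint8),cv2.MORPH_OPEN,np.ones((3,3)))
    n,L,st,_=cv2.connectedComponentsWithStats(m); o=[]
    for i in range(1,n):
        if st[i,4]<amin: continue
        v,u=np.nonzero(L==i); o.append((int(st[i,4]),rect(plane(c,np.c_[u,v],z)[:,:2]),"zmed",round(float(np.median(P[L==i][:,2])),4)))
    return o
E
python3 - <<'E'
from h import *
from bench import monitor
s=monitor.read_state(); print(s["ee_pos"].round(4),yaw(s),s["width"])
c=snap("wrist","w1"); print(c["T"].round(3).tolist(),c["vfov"])
for k in("blue","green"): print(k,find(c,k,.05))
for k in("red","black"): print(k,find(c,k,.03))
E
```

```text
time: 0.93
ee_pos: [0.4843, -0.3409, 0.1972]
eef_rot: [0.808, 0.589, -0.0, -0.0]
ft_force: [0.2, -0.6, 0.6]
width: 0.0503
grip_force: 0.0
time: 1.35
ee_pos: [0.4831, -0.3427, 0.1974]
eef_rot: [0.776, 0.631, -0.0, -0.0]
ft_force: [-0.2, -0.1, 1.0]
width: 0.0499
grip_force: 0.0
[ 0.4831 -0.3427  0.1974] (np.float64(78.28), np.float64(0.01)) 0.04992683839553886
[[0.98, 0.194, 0.052, 0.497], [-0.201, 0.945, 0.257, -0.272], [0.0, -0.262, 0.965, 0.358], [0.0, 0.0, 0.0, 1.0]] 68.7332496623586
blue [(478, (519.0, -315.1, 28.3, 24.9, 78.4), 'zmed', 0.0484), (1119, (509.7, -381.1, 49.9, 32.0, 78.5), 'zmed', 0.0483)]
green [(977, (447.3, -369.0, 48.9, 31.0, 77.8), 'zmed', 0.0483)]
red []
black []
```

View pics/w1.png

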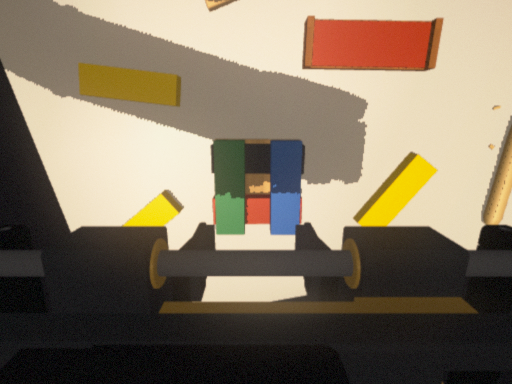

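Wrist view: green stone on the left (230,187) and blue on the right (286,187), both in full, with red and black showing underneath in the gap (258,160/210). The shadow breaks the colour masks, so I'll segment by height instead.

```bash
cat >> h.py <<'E'
def tops(c,z,box,dz=.006,amin=150):
    P=cloud(c); m=(abs(P[...,2]-z)<dz)&(np.hypot(P[...,0]-box[0],P[...,1]-box[1])<box[2])
    m=cv2.morphologyEx(m.astype(np.uint8),cv2.MORPH_OPEN,np.ones((3,3)))
    n,L,st,_=cv2.connectedComponentsWithStats(m); o=[]
    for i in range(1,n):
        if st[i,4]<amin: continue
        v,u=np.nonzero(L==i); o.append((st[i].tolist(),c["pixels"][L==i].mean(0).round().tolist(),rect(plane(c,np.c_[u,v],z)[:,:2]),"zmed",round(float(np.median(P[L==i][:,2])),4)))
    return o
E
python3 - <<'E'
from h import *
c=dict(np.load("/tmp/w1.npz"))
for o in tops(c,.05,(.483,-.342,.1)): print(o)
for o in tops(c,.03,(.483,-.342,.1),amin=80): print(o)
c=dict(np.load("/tmp/top0.npz"))
for o in tops(c,.05,(.483,-.342,.1)): print(o)
c=dict(np.load("/tmp/w1.npz"))
for o in tops(c,.012,(.64,-.217,.13),dz=.005): print(o)
E
```

```text
([213, 140, 32, 94, 2800], [74.0, 114.0, 86.0], (453.4, -340.0, 108.0, 33.8, 78.1), 'zmed', 0.0483)
([270, 140, 32, 95, 2785], [131.0, 92.0, 71.0], (515.2, -353.3, 109.2, 33.9, 78.8), 'zmed', 0.0483)
([245, 144, 26, 29, 732], [41.0, 44.0, 49.0], (491.1, -315.4, 32.7, 29.2, 78.4), 'zmed', 0.0283)
([245, 197, 25, 27, 675], [64.0, 90.0, 201.0], (478.1, -377.8, 33.5, 29.8, 78.4), 'zmed', 0.0283)
([362, 180, 47, 22, 626], [88.0, 63.0, 45.0], (516.3, -353.2, 111.0, 35.1, 78.8), 'zmed', 0.0499)
([358, 205, 47, 23, 646], [48.0, 74.0, 48.0], (454.2, -339.8, 110.7, 34.8, 77.9), 'zmed', 0.05)
([311, 19, 124, 51, 5747], [47.0, 77.0, 195.0], (640.6, -218.9, 132.1, 49.5, -12.4), 'zmed', 0.0105)
```

```bash
python3 -m crank '{"steps":[[[0.65,-0.21,-0.5],[0,0,0]],[[0.65,-0.21,-0.5],[0,0,0]],[[0,0,-1],[0,0,0]],[[0,0,-1],[0,0,0]],[[0,0,-1],[0,0,0]],[[0,0,-0.6],[0,0,0]],[[0,0,-0.4],[0,0,0]],[[0,0,0],[0,0,0]],[[0,0,0],[0,0,0]]]}'
python3 - <<'E'
from h import *
from bench import monitor
s=monitor.read_state(); print(s["ee_pos"].round(4),yaw(s))
E
```

```text
time: 2.15
ee_pos: [0.516, -0.353, 0.0729]
eef_rot: [0.775, 0.632, 0.0, 0.0]
ft_force: [-0.5, 0.0, 1.0]
width: 0.05
grip_force: 0.0
[ 0.516  -0.353   0.0729] (np.float64(78.39), np.float64(0.01))
```

```bash
python3 -m crank '{"steps":[[[0,0,-0.5],[0,0,0]],[[0,0,-0.5],[0,0,0]],[[0,0,-0.4],[0,0,0]],[[0,0,-0.24],[0,0,0]],[[0,0,0],[0,0,0]],[[0,0,0],[0,0,0]]]}'
python3 -m crank '{"steps":[[[0,0,0],[0,0,0]],[[0,0,0],[0,0,0]],[[0,0,0],[0,0,0]],[[0,0,0],[0,0,0]],[[0,0,0],[0,0,0]],[[0,0,0],[0,0,0]]]}' 20 30
python3 -m crank '{"steps":[[[0,0,0.2],[0,0,0]],[[0,0,0.4],[0,0,0]],[[0,0,0.7],[0,0,0]],[[0,0,0.9],[0,0,0]],[[0,0,1],[0,0,0]],[[0,0,0.8],[0,0,0]],[[0,0,0.4],[0,0,0]],[[0,0,0],[0,0,0]]]}'
```

```text
time: 2.65
ee_pos: [0.5158, -0.3526, 0.0311]
eef_rot: [0.775, 0.632, -0.0, -0.0]
ft_force: [-0.0, 0.1, 0.8]
width: 0.0504
grip_force: 0.0
time: 3.15
ee_pos: [0.5163, -0.353, 0.0321]
eef_rot: [0.775, 0.632, 0.0, 0.0]
ft_force: [-0.8, -0.1, 3.5]
width: 0.0338
grip_force: 30.0
time: 3.82
ee_pos: [0.5171, -0.3534, 0.1445]
eef_rot: [0.775, 0.632, 0.001, 0.002]
ft_force: [0.7, 0.4, -2.3]
width: 0.0339
grip_force: 30.0
```

```bash
python3 -m crank '{"steps":[[[-0.08,0.95,0.1],[0,0,-0.6]],[[-0.08,0.95,0.1],[0,0,-0.6]],[[-0.08,0.95,0.1],[0,0,-0.6]],[[-0.08,0.95,0.1],[0,0,-0.6]],[[-0.08,0.95,0.1],[0,0,-0.6]],[[-0.08,0.95,0.1],[0,0,-0.6]],[[-0.08,0.95,0.1],[0,0,-0.6]],[[-0.08,0.95,0.1],[0,0,-0.6]],[[-0.08,0.95,0.1],[0,0,-0.6]],[[-0.08,0.95,0.1],[0,0,-0.6]]]}'
python3 -m crank '{"steps":[[[-0.08,0.95,0.1],[0,0,-0.6]],[[-0.08,0.95,0.1],[0,0,-0.6]],[[-0.08,0.95,0.1],[0,0,-0.6]],[[-0.08,0.95,0.1],[0,0,-0.6]],[[-0.08,0.95,0.1],[0,0,-0.6]],[[-0.08,0.95,0.1],[0,0,-0.6]],[[-0.08,0.95,0.1],[0,0,-0.6]],[[-0.08,0.95,0.1],[0,0,-0.6]],[[-0.08,0.95,0.1],[0,0,-0.6]],[[-0.08,0.95,0.1],[0,0,-0.6]]]}'
python3 -m crank '{"steps":[[[0,0,0],[0,0,0]],[[0,0,0],[0,0,0]],[[0,0,0],[0,0,0]],[[0,0,0],[0,0,0]]]}'
python3 - <<'E'
from h import *
from bench import monitor
s=monitor.read_state(); print(s["ee_pos"].round(4),yaw(s),s["width"])
c=snap("wrist","w2"); P=cloud(c)
for o in tops(c,.012,(.478,.1205,.09),dz=.005): print(o)
print(find(c,"blue",.012,dz=.005))
z=s["ee_pos"][2]+.018
for o in tops(c,z,(.478,.1205,.09),dz=.008): print("held",o)
E
```

```text
time: 4.65
ee_pos: [0.4949, -0.1141, 0.1653]
eef_rot: [0.913, 0.409, -0.001, -0.001]
ft_force: [0.6, 1.4, -1.5]
width: 0.0337
grip_force: 30.0
time: 5.48
ee_pos: [0.475, 0.1231, 0.1904]
eef_rot: [0.987, 0.159, -0.001, 0.0]
ft_force: [0.8, 0.0, -1.6]
width: 0.0337
grip_force: 30.0
time: 5.82
ee_pos: [0.4758, 0.1209, 0.1909]
eef_rot: [0.987, 0.16, -0.001, 0.0]
ft_force: [-0.1, -0.0, -1.6]
width: 0.0339
grip_force: 30.0
[0.4758 0.1209 0.1909] (np.float64(18.37), np.float64(0.07)) 0.033920078380820014
([236, 124, 42, 29, 1195], [98.0, 73.0, 63.0], (523.3, 135.0, 48.9, 32.6, -71.5), 'zmed', 0.0102)
[(125, (510.5, 136.9, 22.8, 9.5, -71.5), 'zmed', 0.0103)]
held ([207, 156, 98, 93, 6269], [96.0, 70.0, 59.0], (502.1, 129.5, 53.3, 50.9, -71.5), 'zmed', 0.2072)
held ([226, 276, 58, 25, 1436], [92.0, 62.0, 44.0], (453.8, 113.9, 33.3, 15.8, -71.5), 'zmed', 0.2072)
```

View pics/w2.png

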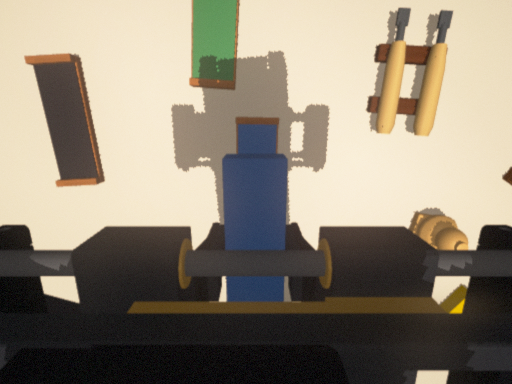

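Wrist view: the held blue stone (255,200) lines up with the blue base, whose far end shows at (257,135). The bust is at (445,235) and the rest at (415,75), both clear. Next I'll measure all the bases by height in the top view.

```bash
python3 - <<'E'
from h import *
B=dict(blue=(.478,.1205),green=(.634,.219),red=(.6415,-.2175),black=(.470,.352))
for n in("top0","side0"):
    c=dict(np.load(f"/tmp/{n}.npz")); P=cloud(c)
    for k,b in B.items():
        m=(P[...,2]>.007)&(P[...,2]<.03)&(np.hypot(P[...,0]-b[0],P[...,1]-b[1])<.1)
        m=cv2.morphologyEx(m.astype(np.uint8),cv2.MORPH_OPEN,np.ones((3,3)))
        v,u=np.nonzero(m); print(n,k,rect(plane(c,np.c_[u,v],.014)[:,:2]))
E
```

```text
top0 blue (479.1, 120.5, 148.0, 50.4, 17.4)
top0 green (634.2, 219.2, 149.9, 50.6, 14.4)
top0 red (641.1, -216.9, 150.7, 50.4, -13.0)
top0 black (470.8, 351.8, 149.1, 52.5, 21.4)
side0 blue (474.8, 124.0, 146.6, 54.6, 14.7)
side0 green (630.9, 222.0, 147.2, 56.8, 13.2)
side0 red (637.4, -213.5, 150.0, 56.8, -12.0)
side0 black (467.1, 354.3, 146.4, 56.5, 21.8)
```

```bash
python3 -m crank '{"steps":[[[0.09,-0.04,-0.5],[0,0,-0.12]],[[0,0,-1],[0,0,0]],[[0,0,-1],[0,0,0]],[[0,0,-1],[0,0,0]],[[0,0,-1],[0,0,0]],[[0,0,-1],[0,0,0]],[[0,0,-0.7],[0,0,0]],[[0,0,-0.4],[0,0,0]],[[0,0,0],[0,0,0]],[[0,0,0],[0,0,0]]]}'
python3 -m crank '{"steps":[[[0,0,-0.16],[0,0,0]],[[0,0,-0.1],[0,0,0]],[[0,0,-0.08],[0,0,0]],[[0,0,0],[0,0,0]],[[0,0,0],[0,0,0]]]}'
```

```text
time: 6.7
ee_pos: [0.4782, 0.1211, 0.0265]
eef_rot: [0.988, 0.155, -0.0, -0.0]
ft_force: [-0.6, -0.1, -2.0]
width: 0.0337
grip_force: 30.0
time: 7.12
ee_pos: [0.4784, 0.1212, 0.0183]
eef_rot: [0.988, 0.155, 0.0, 0.0]
ft_force: [-0.0, 0.1, -2.4]
width: 0.034
grip_force: 30.0
```

```bash
python3 -m crank '{"steps":[[[0,0,-0.08],[0,0,0]],[[0,0,-0.06],[0,0,0]],[[0,0,0],[0,0,0]],[[0,0,0],[0,0,0]]]}'
python3 -m crank '{"steps":[[[0,0,-0.03],[0,0,0]],[[0,0,-0.02],[0,0,0]],[[0,0,0],[0,0,0]],[[0,0,0],[0,0,0]]]}'
```

```text
time: 7.45
ee_pos: [0.4781, 0.1212, 0.0145]
eef_rot: [0.988, 0.155, -0.0, 0.0]
ft_force: [0.4, -0.5, -1.3]
width: 0.0333
grip_force: 30.0
time: 7.78
ee_pos: [0.4783, 0.1213, 0.014]
eef_rot: [0.988, 0.155, 0.0, 0.0]
ft_force: [-4.8, -1.1, 8.7]
width: 0.0339
grip_force: 30.0
```

Contact at TCP z = 14 mm, as expected. Release, rise and check.

```bash
python3 -m crank '{"steps":[[[0,0,0.02],[0,0,0]],[[0,0,0],[0,0,0]],[[0,0,0],[0,0,0]],[[0,0,0],[0,0,0]],[[0,0,0.3],[0,0,0]],[[0,0,1],[0,0,0]],[[0,0,1],[0,0,0]],[[0,0,1],[0,0,0]],[[0,0,1],[0,0,0]],[[0,0,1],[0,0,0]]]}' 50
python3 -m crank '{"steps":[[[0,0,1],[0,0,0]],[[0,0,0.7],[0,0,0]],[[0,0,0],[0,0,0]],[[0,0,0],[0,0,0]],[[0,0,0],[0,0,0]]]}'
cat >> h.py <<'E'
def check(tag,b,yb,zs=.032):
    from bench import monitor
    s=monitor.read_state(); print(s["ee_pos"].round(4),yaw(s),s["width"].round(4))
    c=snap("wrist",tag); o=tops(c,zs,(b[0],b[1],.09),dz=.006)
    P=cloud(c); m=(P[...,2]>.006)&(P[...,2]<.045)&(np.hypot(P[...,0]-b[0],P[...,1]-b[1])<.1)
    v,u=np.nonzero(cv2.morphologyEx(m.astype(np.uint8),cv2.MORPH_OPEN,np.ones((3,3))))
    print("base outline",rect(plane(c,np.c_[u,v],.012)[:,:2]))
    m=(P[...,2]>.0165)&(P[...,2]<.0245)&(np.hypot(P[...,0]-b[0],P[...,1]-b[1])<.1)
    v,u=np.nonzero(m); q=plane(c,np.c_[u,v],.020)[:,:2]-b; a=np.radians(yb); q=q@np.array([[np.cos(a),-np.sin(a)],[np.sin(a),np.cos(a)]])
    for sg in(1,-1):
        w=q[(sg*q[:,0]>60)&(sg*q[:,0]<80)] if 0 else q[(sg*q[:,0]>.060)&(sg*q[:,0]<.080)&(abs(q[:,1])<.035)]
        if len(w): print("cleat",sg,len(w),(w.mean(0)*1000).round(1))
    for r_ in o: print("stone",r_, "in base frame (mm)",((np.array(r_[2][:2])/1000-b)@np.array([[np.cos(a),-np.sin(a)],[np.sin(a),np.cos(a)]])*1000).round(1),"dyaw",round(r_[2][4]-yb,1))
E
python3 - <<'E'
from h import *
check("w3",np.array((.478,.120)),17.8)
E
```

```text
time: 8.62
ee_pos: [0.478, 0.1214, 0.1481]
eef_rot: [0.988, 0.155, 0.0, -0.0]
ft_force: [0.5, 0.5, -0.6]
width: 0.0498
grip_force: 0.0
time: 9.03
ee_pos: [0.4779, 0.1211, 0.1884]
eef_rot: [0.988, 0.155, -0.0, 0.0]
ft_force: [0.3, -0.4, -0.5]
width: 0.0498
grip_force: 0.0Traceback (most recent call last):
  File "<stdin>", line 2, in <module>
  File "h.py", line 45, in check
    s=monitor.read_state(); print(s["ee_pos"].round(4),yaw(s),s["width"].round(4))
                                                              ^^^^^^^^^^^^^^^^
AttributeError: 'float' object has no attribute 'round'
```

```bash
sed -i 's/,s\["width"\].round(4))/,round(s["width"],4))/' h.py; python3 - <<'E'
from h import *
check("w3",np.array((.478,.120)),17.8)
E
```

```text
[0.4779 0.1211 0.1884] (np.float64(17.83), np.float64(0.04)) 0.0498
base outline (476.6, 120.1, 146.1, 50.0, 17.9)
cleat 1 302 [68.5  0.6]
cleat -1 222 [-67.6   1.2]
stone ([240, 136, 30, 93, 2690], [100.0, 71.0, 58.0], (476.7, 121.4, 108.8, 33.7, 18.0), 'zmed', 0.0303) in base frame (mm) [-0.8  1.7] dyaw 0.2
```

View pics/w3.png

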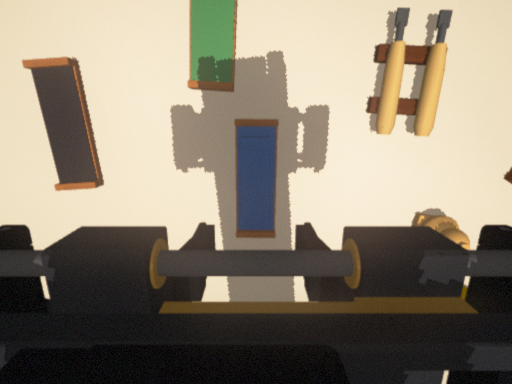

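The blue stone sits within about 2 mm of centre and 0.2° of straight, between the cleats at (257,122) and (255,234). Green stone next.

```bash
python3 -m crank '{"steps":[[[-0.05,-0.92,0],[0,0,0.6]],[[-0.05,-0.92,0],[0,0,0.6]],[[-0.05,-0.92,0],[0,0,0.6]],[[-0.05,-0.92,0],[0,0,0.6]],[[-0.05,-0.92,0],[0,0,0.6]],[[-0.05,-0.92,0],[0,0,0.6]],[[-0.05,-0.92,0],[0,0,0.6]],[[-0.05,-0.92,0],[0,0,0.6]],[[-0.05,-0.92,0],[0,0,0.6]],[[-0.05,-0.92,0],[0,0,0.6]]]}'
python3 -m crank '{"steps":[[[-0.05,-0.92,0],[0,0,0.6]],[[-0.05,-0.92,0],[0,0,0.6]],[[-0.05,-0.92,0],[0,0,0.6]],[[-0.05,-0.92,0],[0,0,0.6]],[[-0.05,-0.92,0],[0,0,0.6]],[[-0.05,-0.92,0],[0,0,0.6]],[[-0.05,-0.92,0],[0,0,0.6]],[[-0.05,-0.92,0],[0,0,0.6]],[[-0.05,-0.92,0],[0,0,0.6]],[[-0.05,-0.92,0],[0,0,0.6]]]}'
python3 -m crank '{"steps":[[[0,0,0],[0,0,0]],[[0,0,0],[0,0,0]],[[0,0,0],[0,0,0]],[[0,0,0],[0,0,0]]]}'
python3 - <<'E'
from h import *
from bench import monitor
s=monitor.read_state(); print(s["ee_pos"].round(4),yaw(s))
c=snap("wrist","w4")
for z in(.05,.03):
    for o in tops(c,z,(.48,-.342,.1)): print(o)
E
```

```text
time: 9.92
ee_pos: [0.4649, -0.1098, 0.1878]
eef_rot: [0.914, 0.407, -0.001, -0.001]
ft_force: [0.1, 0.3, 0.6]
width: 0.0497
grip_force: 0.0
time: 10.75
ee_pos: [0.4525, -0.3395, 0.1875]
eef_rot: [0.777, 0.629, -0.0, -0.001]
ft_force: [-0.3, 0.3, -0.1]
width: 0.0501
grip_force: 0.0
time: 11.08
ee_pos: [0.4535, -0.3375, 0.1884]
eef_rot: [0.778, 0.629, 0.0, -0.0]
ft_force: [0.3, 0.3, -1.0]
width: 0.0502
grip_force: 0.0
[ 0.4535 -0.3375  0.1884] (np.float64(77.89), np.float64(0.05))
([240, 140, 32, 97, 2974], [68.0, 109.0, 80.0], (452.9, -340.3, 108.3, 33.7, 78.0), 'zmed', 0.0483)
([272, 144, 61, 30, 1789], [37.0, 43.0, 50.0], (510.8, -319.9, 67.7, 33.0, -12.0), 'zmed', 0.0283)
([271, 197, 58, 29, 1528], [53.0, 84.0, 201.0], (497.8, -381.2, 67.9, 34.3, -10.5), 'zmed', 0.0283)
```

```bash
python3 -m crank '{"steps":[[[0,-0.11,-0.6],[0,0,0]],[[0,0,-1],[0,0,0]],[[0,0,-1],[0,0,0]],[[0,0,-1],[0,0,0]],[[0,0,-1],[0,0,0]],[[0,0,-0.7],[0,0,0]],[[0,0,-0.5],[0,0,0]],[[0,0,-0.3],[0,0,0]],[[0,0,0],[0,0,0]],[[0,0,0],[0,0,0]]]}'
```

```text
time: 11.97
ee_pos: [0.4537, -0.3415, 0.037]
eef_rot: [0.778, 0.628, 0.0, 0.0]
ft_force: [-0.0, -0.0, 0.1]
width: 0.0501
grip_force: 0.0
```

```bash
python3 -m crank '{"steps":[[[0,0.04,-0.2],[0,0,0]],[[0,0,0],[0,0,0]],[[0,0,0],[0,0,0]]]}'
python3 -m crank '{"steps":[[[0,0,0],[0,0,0]],[[0,0,0],[0,0,0]],[[0,0,0],[0,0,0]],[[0,0,0],[0,0,0]],[[0,0,0],[0,0,0]],[[0,0,0],[0,0,0]]]}' 20 30
python3 -m crank '{"steps":[[[0,0,0.2],[0,0,0]],[[0,0,0.4],[0,0,0]],[[0,0,0.7],[0,0,0]],[[0,0,0.9],[0,0,0]],[[0,0,1],[0,0,0]],[[0,0,1],[0,0,0]],[[0,0,0.8],[0,0,0]],[[0,0,0.5],[0,0,0]],[[0,0,0],[0,0,0]]]}'
```

```text
time: 12.22
ee_pos: [0.4535, -0.3406, 0.0318]
eef_rot: [0.778, 0.628, 0.0, 0.0]
ft_force: [-0.3, 0.5, 0.7]
width: 0.0503
grip_force: 0.0
time: 12.72
ee_pos: [0.4533, -0.3406, 0.0315]
eef_rot: [0.778, 0.628, 0.0, 0.0]
ft_force: [-0.4, -0.4, 2.0]
width: 0.0338
grip_force: 30.0
time: 13.47
ee_pos: [0.4544, -0.3413, 0.1722]
eef_rot: [0.778, 0.628, 0.001, 0.002]
ft_force: [0.7, -0.0, -1.6]
width: 0.0337
grip_force: 30.0
```

```bash
python3 -m crank '{"steps":[[[0.3,0.93,0],[0,0,-0.53]],[[0.3,0.93,0],[0,0,-0.53]],[[0.3,0.93,0],[0,0,-0.53]],[[0.3,0.93,0],[0,0,-0.53]],[[0.3,0.93,0],[0,0,-0.53]],[[0.3,0.93,0],[0,0,-0.53]],[[0.3,0.93,0],[0,0,-0.53]],[[0.3,0.93,0],[0,0,-0.53]],[[0.3,0.93,0],[0,0,-0.53]],[[0.3,0.93,0],[0,0,-0.53]]]}'
python3 -m crank '{"steps":[[[0.3,0.93,0],[0,0,-0.53]],[[0.3,0.93,0],[0,0,-0.53]],[[0.3,0.93,0],[0,0,-0.53]],[[0.3,0.93,0],[0,0,-0.53]],[[0.3,0.93,0],[0,0,-0.53]],[[0.3,0.93,0],[0,0,-0.53]],[[0.3,0.93,0],[0,0,-0.53]],[[0.3,0.93,0],[0,0,-0.53]],[[0.3,0.93,0],[0,0,-0.53]],[[0.3,0.93,0],[0,0,-0.53]]]}'
python3 -m crank '{"steps":[[[0.3,0.93,0],[0,0,-0.53]],[[0.3,0.93,0],[0,0,-0.53]],[[0.3,0.93,0],[0,0,-0.53]],[[0.3,0.93,0],[0,0,-0.53]],[[0,0,0],[0,0,0]],[[0,0,0],[0,0,0]],[[0,0,0],[0,0,0]]]}'
python3 - <<'E'
from h import *
from bench import monitor
s=monitor.read_state(); print(s["ee_pos"].round(4),yaw(s))
c=snap("wrist","w5"); 
for o in tops(c,.012,(.634,.219,.1),dz=.005): print(o)
E
```

```text
time: 14.3
ee_pos: [0.5277, -0.1067, 0.1675]
eef_rot: [0.902, 0.432, -0.001, -0.001]
ft_force: [-0.0, -0.4, -0.3]
width: 0.0335
grip_force: 30.0
time: 15.13
ee_pos: [0.6028, 0.1254, 0.1672]
eef_rot: [0.977, 0.214, -0.001, 0.0]
ft_force: [0.4, -0.1, -1.4]
width: 0.0341
grip_force: 30.0
time: 15.72
ee_pos: [0.6328, 0.2167, 0.1674]
eef_rot: [0.992, 0.124, -0.001, 0.001]
ft_force: [-0.1, 0.3, -1.3]
width: 0.0333
grip_force: 30.0
[0.6328 0.2167 0.1674] (np.float64(14.25), np.float64(0.13))
([231, 125, 45, 27, 1185], [51.0, 80.0, 61.0], (681.5, 231.6, 48.8, 28.2, -75.6), 'zmed', 0.0104)
```

```bash
python3 -m crank '{"steps":[[[0.02,0.09,-0.5],[0,0,0]],[[0,0,-1],[0,0,0]],[[0,0,-1],[0,0,0]],[[0,0,-1],[0,0,0]],[[0,0,-1],[0,0,0]],[[0,0,-0.6],[0,0,0]],[[0,0,-0.4],[0,0,0]],[[0,0,-0.2],[0,0,0]],[[0,0,0],[0,0,0]],[[0,0,0],[0,0,0]]]}'
```

```text
time: 16.6
ee_pos: [0.6343, 0.2199, 0.0273]
eef_rot: [0.992, 0.124, 0.001, -0.0]
ft_force: [0.2, 0.0, -1.5]
width: 0.0338
grip_force: 30.0
```

```bash
python3 -m crank '{"steps":[[[0,0,-0.2],[0,0,0]],[[0,0,-0.15],[0,0,0]],[[0,0,-0.08],[0,0,0]],[[0,0,-0.04],[0,0,0]],[[0,0,0],[0,0,0]],[[0,0,0],[0,0,0]]]}'
python3 -m crank '{"steps":[[[0,0,-0.04],[0,0,0]],[[0,0,-0.03],[0,0,0]],[[0,0,0],[0,0,0]],[[0,0,0],[0,0,0]]]}'
```

```text
time: 17.1
ee_pos: [0.6338, 0.2197, 0.0147]
eef_rot: [0.992, 0.124, 0.0, 0.0]
ft_force: [-0.3, 0.1, -1.1]
width: 0.0336
grip_force: 30.0
time: 17.43
ee_pos: [0.6339, 0.2198, 0.0136]
eef_rot: [0.992, 0.124, 0.0, 0.0]
ft_force: [-0.8, -0.9, 6.4]
width: 0.0335
grip_force: 30.0
```

```bash
python3 -m crank '{"steps":[[[0,0,0.02],[0,0,0]],[[0,0,0],[0,0,0]],[[0,0,0],[0,0,0]],[[0,0,0],[0,0,0]],[[0,0,0.3],[0,0,0]],[[0,0,1],[0,0,0]],[[0,0,1],[0,0,0]],[[0,0,1],[0,0,0]],[[0,0,1],[0,0,0]],[[0,0,1],[0,0,0]]]}' 50
python3 -m crank '{"steps":[[[0,0,1],[0,0,0]],[[0,0,0.7],[0,0,0]],[[0,0,0],[0,0,0]],[[0,0,0],[0,0,0]],[[0,0,0],[0,0,0]]]}'
python3 - <<'E'
from h import *
check("w6",np.array((.6335,.2191)),14.2)
E
```

```text
time: 18.27
ee_pos: [0.6336, 0.2198, 0.1477]
eef_rot: [0.992, 0.124, 0.0, -0.0]
ft_force: [-0.2, -0.0, -0.4]
width: 0.0498
grip_force: 0.0
time: 18.68
ee_pos: [0.6334, 0.2195, 0.1877]
eef_rot: [0.992, 0.124, -0.0, 0.0]
ft_force: [-0.5, -0.2, -0.1]
width: 0.05
grip_force: 0.0
[0.6334 0.2195 0.1877] (np.float64(14.24), np.float64(0.05)) 0.05
base outline (631.4, 218.9, 147.2, 49.4, 14.4)
cleat 1 299 [68.2  0.6]
cleat -1 244 [-68.6   0.3]
stone ([240, 135, 30, 93, 2711], [53.0, 81.0, 62.0], (633.5, 220.2, 108.6, 33.5, 14.0), 'zmed', 0.0303) in base frame (mm) [0.3 1.1] dyaw -0.2
```

The green stone is within about 1 mm of centre. Back to the pile for the lower stones, whose long axis is about −11.5°.

```bash
python3 -m crank '{"steps":[[[-0.25,-0.94,0],[0,0,-0.21]],[[-0.25,-0.94,0],[0,0,-0.21]],[[-0.25,-0.94,0],[0,0,-0.21]],[[-0.25,-0.94,0],[0,0,-0.21]],[[-0.25,-0.94,0],[0,0,-0.21]],[[-0.25,-0.94,0],[0,0,-0.21]],[[-0.25,-0.94,0],[0,0,-0.21]],[[-0.25,-0.94,0],[0,0,-0.21]],[[-0.25,-0.94,0],[0,0,-0.21]],[[-0.25,-0.94,0],[0,0,-0.21]]]}'
python3 -m crank '{"steps":[[[-0.25,-0.94,0],[0,0,-0.21]],[[-0.25,-0.94,0],[0,0,-0.21]],[[-0.25,-0.94,0],[0,0,-0.21]],[[-0.25,-0.94,0],[0,0,-0.21]],[[-0.25,-0.94,0],[0,0,-0.21]],[[-0.25,-0.94,0],[0,0,-0.21]],[[-0.25,-0.94,0],[0,0,-0.21]],[[-0.25,-0.94,0],[0,0,-0.21]],[[-0.25,-0.94,0],[0,0,-0.21]],[[-0.25,-0.94,0],[0,0,-0.21]]]}'
python3 -m crank '{"steps":[[[-0.25,-0.94,0],[0,0,-0.21]],[[-0.25,-0.94,0],[0,0,-0.21]],[[-0.25,-0.94,0],[0,0,-0.21]],[[-0.25,-0.94,0],[0,0,-0.21]],[[0,0,0],[0,0,0]],[[0,0,0],[0,0,0]],[[0,0,0],[0,0,0]]]}'
python3 - <<'E'
from h import *
from bench import monitor
s=monitor.read_state(); print(s["ee_pos"].round(4),yaw(s))
c=snap("wrist","w7")
for o in tops(c,.03,(.484,-.346,.11)): print(o)
E
```

```text
time: 19.57
ee_pos: [0.5702, -0.0165, 0.1872]
eef_rot: [0.999, 0.032, -0.001, -0.0]
ft_force: [0.3, 0.0, 0.1]
width: 0.0502
grip_force: 0.0
time: 20.4
ee_pos: [0.5076, -0.2512, 0.1872]
eef_rot: [0.998, -0.059, -0.001, -0.0]
ft_force: [0.5, 0.2, -0.3]
width: 0.0499
grip_force: 0.0
time: 20.98
ee_pos: [0.4838, -0.3437, 0.1877]
eef_rot: [0.995, -0.095, -0.0, -0.0]
ft_force: [0.5, 0.5, -0.1]
width: 0.0497
grip_force: 0.0
[ 0.4838 -0.3437  0.1877] (np.float64(-10.93), np.float64(0.07))
([216, 132, 31, 93, 2688], [52.0, 58.0, 69.0], (491.9, -317.2, 108.9, 33.8, -12.1), 'zmed', 0.0283)
([271, 134, 32, 92, 2683], [61.0, 86.0, 176.0], (478.6, -379.1, 107.7, 33.9, -11.0), 'zmed', 0.0283)
```

View pics/w7.png

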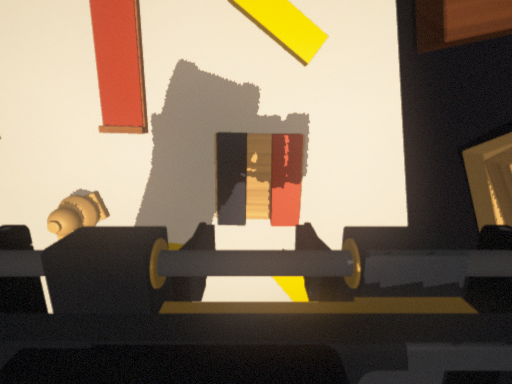

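Wrist view: black at (231,180) and red at (286,180), side by side on the board, with the bust at (75,215) well clear. Red next.

```bash
python3 -m crank '{"steps":[[[-0.1,-0.7,0],[0,0,0]],[[-0.1,-0.7,-0.5],[0,0,0]],[[0,0,-1],[0,0,0]],[[0,0,-1],[0,0,0]],[[0,0,-1],[0,0,0]],[[0,0,-1],[0,0,0]],[[0,0,-0.7],[0,0,0]],[[0,0,-0.5],[0,0,0]],[[0,0,0],[0,0,0]],[[0,0,0],[0,0,0]]]}'
```

```text
time: 21.87
ee_pos: [0.4791, -0.3787, 0.046]
eef_rot: [0.995, -0.095, -0.0, -0.0]
ft_force: [-0.3, -0.6, 0.8]
width: 0.05
grip_force: 0.0
```

```bash
python3 -m crank '{"steps":[[[0,0,-0.5],[0,0,0]],[[0,0,-0.4],[0,0,0]],[[0,0,-0.25],[0,0,0]],[[0,0,-0.15],[0,0,0]],[[0,0,0],[0,0,0]],[[0,0,0],[0,0,0]]]}'
python3 -m crank '{"steps":[[[0,0,0],[0,0,0]],[[0,0,0],[0,0,0]],[[0,0,0],[0,0,0]],[[0,0,0],[0,0,0]],[[0,0,0],[0,0,0]],[[0,0,0],[0,0,0]]]}' 20 30
python3 -m crank '{"steps":[[[0,0,0.2],[0,0,0]],[[0,0,0.4],[0,0,0]],[[0,0,0.7],[0,0,0]],[[0,0,0.9],[0,0,0]],[[0,0,1],[0,0,0]],[[0,0,1],[0,0,0]],[[0,0,1],[0,0,0]],[[0,0,0.6],[0,0,0]],[[0,0,0.3],[0,0,0]],[[0,0,0],[0,0,0]]]}'
```

```text
time: 22.37
ee_pos: [0.4787, -0.3793, 0.0133]
eef_rot: [0.995, -0.096, -0.0, -0.0]
ft_force: [-0.4, 0.4, -0.0]
width: 0.05
grip_force: 0.0
time: 22.87
ee_pos: [0.4789, -0.3795, 0.0137]
eef_rot: [0.995, -0.096, 0.0, 0.0]
ft_force: [-0.3, -0.1, 2.3]
width: 0.0337
grip_force: 30.0
time: 23.7
ee_pos: [0.4794, -0.3797, 0.168]
eef_rot: [0.995, -0.096, 0.001, 0.001]
ft_force: [-0.7, 0.8, -2.9]
width: 0.034
grip_force: 30.0
```

```bash
python3 -m crank '{"steps":[[[0.81,0.81,0],[0,0,-0.04]],[[0.81,0.81,0],[0,0,-0.04]],[[0.81,0.81,0],[0,0,-0.04]],[[0.81,0.81,0],[0,0,-0.04]],[[0.81,0.81,0],[0,0,-0.04]],[[0.81,0.81,0],[0,0,-0.04]],[[0.81,0.81,0],[0,0,-0.04]],[[0.81,0.81,0],[0,0,-0.04]]]}'
python3 -m crank '{"steps":[[[0,0,0],[0,0,0]],[[0,0,0],[0,0,0]],[[0,0,0],[0,0,0]],[[0,0,0],[0,0,0]]]}'
python3 - <<'E'
from h import *
from bench import monitor
s=monitor.read_state(); print(s["ee_pos"].round(4),yaw(s))
c=snap("wrist","w8"); 
for o in tops(c,.012,(.641,-.2175,.1),dz=.005): print(o)
E
```

```text
time: 24.37
ee_pos: [0.6408, -0.2159, 0.164]
eef_rot: [0.994, -0.11, -0.001, -0.0]
ft_force: [0.8, -0.8, -1.6]
width: 0.0336
grip_force: 30.0
time: 24.7
ee_pos: [0.6396, -0.2186, 0.165]
eef_rot: [0.994, -0.11, -0.001, 0.0]
ft_force: [0.1, -0.9, -1.9]
width: 0.034
grip_force: 30.0
[ 0.6396 -0.2186  0.165 ] (np.float64(-12.66), np.float64(0.1))
([232, 125, 45, 26, 1147], [45.0, 61.0, 114.0], (690.0, -229.3, 48.7, 26.9, 77.5), 'zmed', 0.0103)
```

```bash
python3 -m crank '{"steps":[[[0.02,0.03,-0.5],[0,0,0]],[[0,0,-1],[0,0,0]],[[0,0,-1],[0,0,0]],[[0,0,-1],[0,0,0]],[[0,0,-1],[0,0,0]],[[0,0,-0.6],[0,0,0]],[[0,0,-0.4],[0,0,0]],[[0,0,0],[0,0,0]],[[0,0,0],[0,0,0]]]}'
python3 -m crank '{"steps":[[[0,0,-0.15],[0,0,0]],[[0,0,-0.1],[0,0,0]],[[0,0,0],[0,0,0]],[[0,0,0],[0,0,0]]]}'
```

```text
time: 25.5
ee_pos: [0.641, -0.2168, 0.0282]
eef_rot: [0.994, -0.11, -0.0, 0.0]
ft_force: [0.6, -0.4, -2.2]
width: 0.0342
grip_force: 30.0
time: 25.83
ee_pos: [0.6414, -0.2166, 0.0225]
eef_rot: [0.994, -0.109, 0.0, 0.0]
ft_force: [-1.0, -0.1, -1.2]
width: 0.0337
grip_force: 30.0
```

```bash
python3 -m crank '{"steps":[[[-0.03,-0.04,-0.12],[0,0,0]],[[0,0,-0.08],[0,0,0]],[[0,0,-0.05],[0,0,0]],[[0,0,0],[0,0,0]],[[0,0,0],[0,0,0]]]}'
python3 -m crank '{"steps":[[[0,0,-0.04],[0,0,0]],[[0,0,-0.03],[0,0,0]],[[0,0,0],[0,0,0]],[[0,0,0],[0,0,0]]]}'
```

```text
time: 26.25
ee_pos: [0.6405, -0.2175, 0.0158]
eef_rot: [0.994, -0.109, -0.0, 0.0]
ft_force: [1.3, -0.6, -2.6]
width: 0.0339
grip_force: 30.0
time: 26.58
ee_pos: [0.6405, -0.2176, 0.0157]
eef_rot: [0.994, -0.11, 0.0, 0.0]
ft_force: [-8.0, 2.2, 11.4]
width: 0.0338
grip_force: 30.0
```

```bash
python3 -m crank '{"steps":[[[0,0,0.03],[0,0,0]],[[0,0,0],[0,0,0]],[[0,0,0],[0,0,0]],[[0,0,0],[0,0,0]],[[0,0,0.3],[0,0,0]],[[0,0,1],[0,0,0]],[[0,0,1],[0,0,0]],[[0,0,1],[0,0,0]],[[0,0,1],[0,0,0]],[[0,0,1],[0,0,0]]]}' 50
python3 -m crank '{"steps":[[[0,0,1],[0,0,0]],[[0,0,0.7],[0,0,0]],[[0,0,0],[0,0,0]],[[0,0,0],[0,0,0]],[[0,0,0],[0,0,0]]]}'
python3 - <<'E'
from h import *
check("w9",np.array((.6403,-.2176)),-12.7)
E
```

```text
time: 27.42
ee_pos: [0.6404, -0.2175, 0.1491]
eef_rot: [0.994, -0.109, 0.0, 0.0]
ft_force: [0.2, 0.1, -0.2]
width: 0.0503
grip_force: 0.0
time: 27.83
ee_pos: [0.6401, -0.2174, 0.1891]
eef_rot: [0.994, -0.109, -0.001, -0.0]
ft_force: [-0.3, 0.2, 1.0]
width: 0.0501
grip_force: 0.0
[ 0.6401 -0.2174  0.1891] (np.float64(-12.56), np.float64(0.06)) 0.0501
base outline (638.6, -218.2, 147.5, 50.5, -12.4)
cleat 1 302 [68.9 -0.3]
cleat -1 248 [-68.1  -1. ]
stone ([240, 135, 30, 92, 2670], [49.0, 70.0, 150.0], (640.5, -217.3, 107.6, 33.7, -12.4), 'zmed', 0.0303) in base frame (mm) [0.1 0.3] dyaw 0.3
```

Red is centred. Black next.

```bash
python3 -m crank '{"steps":[[[-0.85,-0.57,0],[0,0,0.02]],[[-0.85,-0.57,0],[0,0,0.02]],[[-0.85,-0.57,0],[0,0,0.02]],[[-0.85,-0.57,0],[0,0,0.02]],[[-0.85,-0.57,0],[0,0,0.02]],[[-0.85,-0.57,0],[0,0,0]],[[-0.83,-0.57,0],[0,0,0]]]}'
python3 -m crank '{"steps":[[[0,0,-0.5],[0,0,0]],[[0,0,-1],[0,0,0]],[[0,0,-1],[0,0,0]],[[0,0,-1],[0,0,0]],[[0,0,-1],[0,0,0]],[[0,0,-0.7],[0,0,0]],[[0,0,-0.3],[0,0,0]],[[0,0,0],[0,0,0]],[[0,0,0],[0,0,0]]]}'
```

```text
time: 28.47
ee_pos: [0.4905, -0.3176, 0.1886]
eef_rot: [0.994, -0.105, -0.001, -0.0]
ft_force: [-0.2, -0.3, -0.2]
width: 0.0502
grip_force: 0.0
time: 29.22
ee_pos: [0.4923, -0.3171, 0.0523]
eef_rot: [0.994, -0.105, -0.0, -0.0]
ft_force: [-0.4, -0.4, 1.1]
width: 0.0497
grip_force: 0.0
```

```bash
python3 -m crank '{"steps":[[[0,0,-0.6],[0,0,0]],[[0,0,-0.5],[0,0,0]],[[0,0,-0.3],[0,0,0]],[[0,0,-0.15],[0,0,0]],[[0,0,0],[0,0,0]],[[0,0,0],[0,0,0]]]}'
python3 -m crank '{"steps":[[[0,0,0],[0,0,0]],[[0,0,0],[0,0,0]],[[0,0,0],[0,0,0]],[[0,0,0],[0,0,0]],[[0,0,0],[0,0,0]],[[0,0,0],[0,0,0]]]}' 20 30
python3 -m crank '{"steps":[[[0,0,0.2],[0,0,0]],[[0,0,0.4],[0,0,0]],[[0,0,0.7],[0,0,0]],[[0,0,0.9],[0,0,0]],[[0,0,1],[0,0,0]],[[0,0,1],[0,0,0]],[[0,0,1],[0,0,0]],[[0,0,0.6],[0,0,0]],[[0,0,0.3],[0,0,0]],[[0,0,0],[0,0,0]]]}'
```

```text
time: 29.72
ee_pos: [0.4924, -0.3174, 0.0139]
eef_rot: [0.994, -0.105, 0.0, 0.0]
ft_force: [0.1, 0.1, 0.2]
width: 0.0498
grip_force: 0.0
time: 30.22
ee_pos: [0.4924, -0.3174, 0.014]
eef_rot: [0.994, -0.105, 0.0, 0.0]
ft_force: [-0.2, -0.1, 3.7]
width: 0.0336
grip_force: 30.0
time: 31.05
ee_pos: [0.4929, -0.3177, 0.1682]
eef_rot: [0.994, -0.105, 0.001, 0.001]
ft_force: [-0.2, -0.3, -2.3]
width: 0.0336
grip_force: 30.0
```

```bash
python3 -m crank '{"steps":[[[-0.03,0.95,0],[0,0,0.24]],[[-0.03,0.95,0],[0,0,0.24]],[[-0.03,0.95,0],[0,0,0.24]],[[-0.03,0.95,0],[0,0,0.24]],[[-0.03,0.95,0],[0,0,0.24]],[[-0.03,0.95,0],[0,0,0.24]],[[-0.03,0.95,0],[0,0,0.24]],[[-0.03,0.95,0],[0,0,0.24]],[[-0.03,0.95,0],[0,0,0.24]],[[-0.03,0.95,0],[0,0,0.24]]]}'
python3 -m crank '{"steps":[[[-0.03,0.95,0],[0,0,0.24]],[[-0.03,0.95,0],[0,0,0.24]],[[-0.03,0.95,0],[0,0,0.24]],[[-0.03,0.95,0],[0,0,0.24]],[[-0.03,0.95,0],[0,0,0.24]],[[-0.03,0.95,0],[0,0,0.24]],[[-0.03,0.95,0],[0,0,0.24]],[[-0.03,0.95,0],[0,0,0.24]],[[-0.03,0.95,0],[0,0,0.24]],[[-0.03,0.95,0],[0,0,0.24]]]}'
python3 -m crank '{"steps":[[[-0.03,0.95,0],[0,0,0.24]],[[-0.03,0.95,0],[0,0,0.24]],[[-0.03,0.95,0],[0,0,0.24]],[[-0.03,0.95,0],[0,0,0.24]],[[-0.03,0.95,0],[0,0,0.24]],[[-0.03,0.95,0],[0,0,0.24]],[[-0.03,0.95,0],[0,0,0.24]],[[-0.03,0.95,0],[0,0,0.24]],[[0,0,0],[0,0,0]],[[0,0,0],[0,0,0]]]}'
python3 -m crank '{"steps":[[[0,0,0],[0,0,0]],[[0,0,0],[0,0,0]]]}'
python3 - <<'E'
from h import *
from bench import monitor
s=monitor.read_state(); print(s["ee_pos"].round(4),yaw(s))
c=snap("wrist","w10"); 
for o in tops(c,.012,(.4705,.3517,.1),dz=.005): print(o)
E
```

```text
time: 31.88
ee_pos: [0.4844, -0.0775, 0.166]
eef_rot: [1.0, 0.0, 0.0, 0.0]
ft_force: [-0.6, -0.1, -2.5]
width: 0.034
grip_force: 30.0
time: 32.72
ee_pos: [0.4764, 0.1599, 0.1661]
eef_rot: [0.994, 0.105, 0.0, 0.0]
ft_force: [-0.1, 0.2, -1.9]
width: 0.0333
grip_force: 30.0
time: 33.55
ee_pos: [0.4696, 0.3499, 0.1658]
eef_rot: [0.982, 0.189, -0.0, -0.0]
ft_force: [0.3, -0.6, -1.9]
width: 0.0336
grip_force: 30.0
time: 33.72
ee_pos: [0.4713, 0.3468, 0.166]
eef_rot: [0.983, 0.186, 0.0, 0.0]
ft_force: [-0.2, -0.0, -2.0]
width: 0.0336
grip_force: 30.0
[0.4713 0.3468 0.166 ] (np.float64(21.46), np.float64(0.05))
([227, 126, 45, 25, 1100], [41.0, 45.0, 53.0], (516.7, 371.7, 48.6, 25.9, -68.4), 'zmed', 0.0103)
```

```bash
python3 -m crank '{"steps":[[[-0.07,0.21,-0.5],[0,0,0]],[[0,0,-1],[0,0,0]],[[0,0,-1],[0,0,0]],[[0,0,-1],[0,0,0]],[[0,0,-1],[0,0,0]],[[0,0,-0.6],[0,0,0]],[[0,0,-0.4],[0,0,0]],[[0,0,0],[0,0,0]],[[0,0,0],[0,0,0]]]}'
python3 -m crank '{"steps":[[[0,0,-0.15],[0,0,0]],[[0,0,-0.1],[0,0,0]],[[0,0,0],[0,0,0]],[[0,0,0],[0,0,0]]]}'
```

```text
time: 34.52
ee_pos: [0.4694, 0.353, 0.0285]
eef_rot: [0.982, 0.187, -0.0, 0.0]
ft_force: [0.8, -1.2, -1.6]
width: 0.0341
grip_force: 30.0
time: 34.85
ee_pos: [0.4697, 0.3531, 0.0227]
eef_rot: [0.982, 0.187, 0.0, -0.0]
ft_force: [0.4, -0.9, -1.8]
width: 0.0336
grip_force: 30.0
```

```bash
python3 -m crank '{"steps":[[[0,-0.04,-0.12],[0,0,0]],[[0,0,-0.08],[0,0,0]],[[0,0,-0.05],[0,0,0]],[[0,0,0],[0,0,0]],[[0,0,0],[0,0,0]]]}'
python3 -m crank '{"steps":[[[0,0,-0.03],[0,0,0]],[[0,0,-0.02],[0,0,0]],[[0,0,0],[0,0,0]],[[0,0,0],[0,0,0]]]}'
```

```text
time: 35.27
ee_pos: [0.4695, 0.352, 0.016]
eef_rot: [0.982, 0.187, 0.0, 0.0]
ft_force: [-0.4, -0.7, -1.5]
width: 0.0339
grip_force: 30.0
time: 35.6
ee_pos: [0.4695, 0.352, 0.016]
eef_rot: [0.982, 0.187, 0.0, 0.0]
ft_force: [-3.6, -5.0, 13.5]
width: 0.0334
grip_force: 30.0
```

```bash
python3 -m crank '{"steps":[[[0,0,0.03],[0,0,0]],[[0,0,0],[0,0,0]],[[0,0,0],[0,0,0]],[[0,0,0],[0,0,0]],[[0,0,0.3],[0,0,0]],[[0,0,1],[0,0,0]],[[0,0,1],[0,0,0]],[[0,0,1],[0,0,0]],[[0,0,1],[0,0,0]],[[0,0,1],[0,0,0]]]}' 50
python3 -m crank '{"steps":[[[0,0,1],[0,0,0]],[[0,0,0.7],[0,0,0]],[[0,0,0],[0,0,0]],[[0,0,0],[0,0,0]],[[0,0,0],[0,0,0]]]}'
python3 - <<'E'
from h import *
check("w11",np.array((.4695,.352)),21.6)
snap("side","side2"); c=snap("top","top2")
for k,b in dict(blue=(.478,.120),green=(.634,.219),red=(.6405,-.2175),black=(.4695,.352)).items(): print(k,[o[2:] for o in tops(c,.032,(*b,.09))])
for n in ("top0","top2"):
    d=dict(np.load(f"/tmp/{n}.npz")); P=cloud(d); m=(P[...,2]>.02)&(np.hypot(P[...,0]-.48,P[...,1]+.105)<.05); print("bust",n,P[m].mean(0).round(4),m.sum())
E
```

```text
time: 36.43
ee_pos: [0.4693, 0.352, 0.1499]
eef_rot: [0.982, 0.187, 0.0, -0.0]
ft_force: [0.7, -0.1, 0.8]
width: 0.0499
grip_force: 0.0
time: 36.85
ee_pos: [0.4692, 0.3517, 0.19]
eef_rot: [0.982, 0.187, -0.0, 0.0]
ft_force: [0.5, -1.2, -0.9]
width: 0.0499
grip_force: 0.0
[0.4692 0.3517 0.19  ] (np.float64(21.53), np.float64(0.05)) 0.0499
base outline (468.5, 352.1, 146.5, 50.2, 21.6)
cleat 1 307 [69.   0.6]
cleat -1 226 [-67.4   1.2]
stone ([240, 135, 30, 92, 2668], [56.0, 60.0, 69.0], (469.4, 352.6, 108.0, 33.6, 21.4), 'zmed', 0.0303) in base frame (mm) [0.1 0.6] dyaw -0.2
blue [((476.8, 120.9, 110.4, 34.2, 17.7), 'zmed', 0.032)]
green [((632.9, 219.3, 111.1, 35.0, 14.3), 'zmed', 0.0318)]
red [((639.6, -215.6, 111.8, 34.7, -12.5), 'zmed', 0.0318)]
black [((464.7, 348.9, 100.3, 35.9, 21.5), 'zmed', 0.032)]
bust top0 [ 0.4827 -0.1175  0.0434] 287
bust top2 [ 0.4827 -0.1173  0.0435] 286
```

View pics/side2.png

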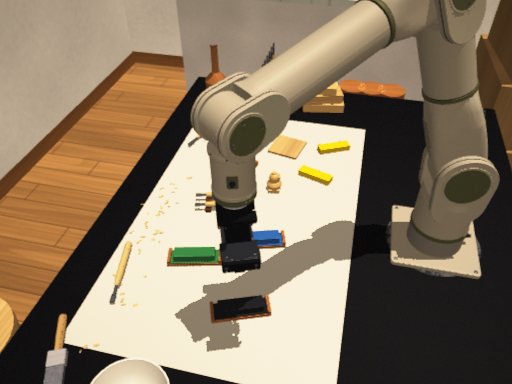

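The side view shows the green (195,255), blue (268,239) and black (240,308) stones lying flat on their bases. The board at (287,147) is empty, and the bust at (274,182) hasn't moved. Red is hidden here, but the top camera confirms it at its base. Handing in.

```bash
python3 -c "
from bench import ticket; print(ticket.close_job())"
```

```text
the job is handed in; nothing more can be done
None
```

All four stones lie flat on the bases of their own colour, each measured within about 2 mm of centre and 0.3° of straight, and the bust has not moved; I handed the job in at about 37 s, but the hand-in call returned no verdict.

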